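# Press the lid dispenser's carrier down onto its catches

### The job

Get the lid dispenser ready for reloading: with the tamper, press its sprung carrier plate squarely down inside the tube until it bottoms out and all the catches hold it down level by themselves. Feel for the bottom and never lean on the plate with more than 30 N. Then stand the tamper upright back on its mat, and leave the lids, the sauce bottle and the tin where they are.

Things in the scene. Friction and masses are not known exactly. Their poses are not given: they have to be found in the camera images.
- dispenser: Counter-top sprung lid dispenser, bolted down: upright steel tube on a round flange (160 mm across, 6 mm thick). Origin: centre of the flange's underside, on the counter; z up the tube's axis. Tube bore 100 mm, outside 106 mm. Three upright slots (18 mm wide, 50 to 156 mm up, on the +x side and 120 deg to either side) show the catches. Springs inside lift the carrier plate.
- tube_mouth (a point): Centre of the dispenser's open top, level with its rolled rim (111 mm across), 172 mm above the counter. Below, half hidden, is a bed with three seats and three sprung catches 120 deg apart whose hooks reach 4 mm over the plate's edge. Its depth is set by hand and differs each time: the hooks snap over the plate 38 to 70 mm below its start; 2 mm lower it bottoms out hard on the seats.
- carrier: Sprung carrier plate: flat white plastic disc, 96 mm diameter, 5 mm thick, loose in the tube (2 mm play), top 14 mm below the rim at the start. Origin: centre of its underside; z up. It pushes back with 2 N at the top, 7 to 11 N where caught (0.12 N per mm, damped); passing the catches adds 2 to 4 N. Pressed out of level, it is caught on one side only and springs up; it can be pressed again.
- tamper_mid (a point): The tamper, standing on its mat: a flat round steel foot, 72 mm diameter and 12 mm thick, with a short neck (22 mm diameter) and a straight round wooden handle, 30 mm diameter, from 22 to 140 mm above the underside of the foot. 140 mm tall, about 0.42 kg, heavy at the foot. The point lies on its axis, half-way up (70 mm above the underside of the foot); z points up along the handle.
- mat_top (a point): Square black rubber mat, 120 x 120 mm, 4 mm thick, fixed on the counter, the tamper's place. The point is the centre of its upper face.
- lid_stack_mid (a point): Stack of white tub lids waiting to be loaded, 92 mm diameter, 36 mm tall, loose on the counter. The point is its centre. To be left alone.
- sauce_mid (a point): Bottle of red sauce, 48 mm diameter, 150 mm tall, loose. The point is half-way up. To be left alone.
- tin_mid (a point): Small tin, 68 mm diameter, 58 mm tall, loose. The point is half-way up. To be left alone.

How it is judged:
On the way:
1. the carrier plate is pressed deep into the tube, level, by the tamper (contact force between tamper and carrier above 5 N and z of carrier in the frame of dispenser below 0.118 m and angle between carrier's own z axis and vertical below 0.06 rad), for 0.2 s.
At the end, for the whole second after the job is handed in: The carrier plate stays down on its catches with nothing pressing on it (at least 35 mm lower than at the start, level within 2 deg), and the tamper stands upright and at rest on its mat, its axis within 26 mm of the mat's centre, let go (z of carrier in the frame of dispenser below 0.118 m and angle between carrier's own z axis and vertical below 0.035 rad and linear speed of each of carrier, tamper below 0.01 m/s and contact force between tamper and carrier below 0.1 N and horizontal distance between tamper_mid and mat_top below 0.026 m and angle between tamper_mid's own z axis and vertical below 0.06 rad and z of tamper_mid in the frame of mat_top below 0.074 m); the robot touches nothing.
It fails at once if the plate is pressed with more than 30 N (contact force between any of tamper, the arm and carrier above 30 N).
It fails at once if the lids, the bottle or the tin is shifted by more than 20 mm (distance of any of lid_stack_mid, sauce_mid, tin_mid from where it was at the start of the episode above 0.02 m).
It also fails if it takes over 62 s, if anything falls off the work surface, if the arm or the gripper's body presses on something with over 40 N, if the wrist force passes 120 N, or if a joint passes its speed limit or range.

### The arm

A 7-joint arm with a two-finger parallel gripper is mounted at the origin on the work surface. World frame = base frame: x ahead of the robot, y to its left, z up, the work surface at z = 0. Lengths are in m, angles in rad, forces in N, time in s.
With the tool pointing down it reaches from about 0.425 to 0.875 m from the base axis. Payload 4.7 kg.
Tool frame: the origin (TCP) lies midway between the tips of the shut fingers; the grasp point (between the pads) lies 19 mm behind it; x points along the fingers, z is the direction in which the jaws open and shut, and the axes are right-handed (so a half turn about x gives the same grasp; the last joint's range is limited). The gripper opens to 87 mm and grips with 3 to 60 N. Pads are 19 mm wide; open, the fingers measure 117 mm over their backs; the gripper's body (75 mm by 190 mm) begins 51 mm behind the grasp point.
Start: joints at [1.34, 0.321, -0.07, 1.45, 0.023, 1.371, -0.057], TCP at [0.158, -0.631, 0.223] pointing down, gripper open.
Joint ranges: [-2.86, 2.86], [-0.3, 2.09], [-1.38, 1.24], [0.06, 2.45], [-1.56, 4.7], [0.09, 2.05], [-2.69, 2.69]. Speed limits (rad/s): [2.57, 2.57, 3.14, 3.14, 3.14, 3.14, 3.14].

### API

Orientations are given as a rotation vector (axis times angle).
In Python, from bench import ctrl, vision, close_job gives the robot as it stands. The module is installed in compiled form; this text tells all that it offers.
- The arm moves only by the tool servo_tool, never from a script. Its argument "commands" is a list that holds one entry, the list of rows, each a list of 7 numbers: the turn, a rotation vector about the tool's x, y, z in degrees, then the shift along the tool's x, y, z in mm, then the finger opening in mm, from 0 to 87. In form: [[[wx, wy, wz, x, y, z, grip], ...]]. A call has 1 to 5 rows; each row is the pose to reach, as a shift and turn from the pose commanded when the call began, along the tool's axes at that moment; what a row does not reach only later rows make up. A row lasts 1/8 s, in which the tool goes at most 62.5 mm and 10.7 degrees, less where a joint would pass 70% of its speed; a pose out of reach is approached as far as the arm can. A call with a gripper value outside its range is refused whole. The fingers move at their own pace and stop on an object; "newtons" is the grip in N (left out, the last holds). Time passes only in rows, so rows that repeat a pose let the fingers close. It gives the time, the measured TCP pose, the force and the opening at its end, in the units of the state.
- ctrl.get_state(): the state, without advancing time (a new reading comes with each control period).
- vision.get_image(name): name is "side" or "top" or "wrist"; returns the picture (480x640x3 uint8, red, green, blue); there is no depth.
- vision.camera_info(name): a dict with "fov_y" (degrees; the focal length in pixels is half the picture's height over the tangent of half this angle, whatever the lens; pixels are square), "cx", "cy" (the principal point, pixels), "dist" ([k1, k2, p1, p2, k3] as OpenCV has them; the pictures are not rectified), "pose" (4x4, takes a point from camera to world coordinates). Camera axes: x right, y down, z forward; pixel columns grow to the right and rows downward; lengths in m; the calibration is good to about 2 mm. A picture is of the moment at which its call begins: read the wrist's pose just before it. camera_info takes no time and is no camera call; for the wrist camera it gives the pose at the moment of the call.
- close_job(): hands the job in, once; it reports no verdict.
The state is a dict: "time": time; "joint_positions": joint angles; "qd": joint speeds; "joint_torque": joint torques, N m; "position": TCP position; "tool_rot": TCP orientation; "ft_force": force on the tool from outside, world axes, zero at the start; "torque": the same for the moment, N m; "grip_width": opening from 0.0 (shut) to 1.0 (fully open).
Only numpy, scipy, OpenCV 4.12 (cv2) and the standard library are available. Lean on these libraries where they do the work, as an engineer would, in place of code of your own. Each camera call takes 0.05 s, during which the arm holds its last target. There are 200 camera calls.

## Working session

There is one attempt and no reset: what is moved stays moved. The work goes in short steps, Python scripts to look and compute and a tool call to move; the robot and the scene stay as the last step left them, time stands still between calls to the robot, and variables do not carry over. Pictures are saved under pics/ and viewed, about 8 in all and at most 12, crops included, and the job is handed in when it is done.

Besides the shell and the picture viewer there is one more tool, called after "Emit:" as name([rows], argument=value, ...), one row to a line, values as JSON. servo_tool: Moves the arm, as the interface text tells. Its arguments: {"type":"object","properties":{"commands":{"type":"array"},"newtons":{"type":"number"}},"required":["commands"]}

```bash
mkdir -p pics; cat > h.py <<'E'
import numpy as np, cv2
from scipy.spatial.transform import Rotation as R
from bench import ctrl, vision, close_job
def snap(n,f):
    i=vision.camera_info(n); im=vision.get_image(n); cv2.imwrite('pics/'+f,im[:,:,::-1]); return im,i
def K(i):
    f=240/np.tan(np.radians(i['fov_y'])/2); return np.array([[f,0,i['cx']],[0,f,i['cy']],[0,0,1.]])
def at(i,uv,z):
    p=cv2.undistortPoints(np.array([[uv]],float),K(i),np.array(i['dist']))[0,0]
    T=np.array(i['pose']); d=T[:3,:3]@[p[0],p[1],1]; o=T[:3,3]; return o+d*(z-o[2])/d[2]
def proj(i,P):
    T=np.linalg.inv(np.array(i['pose'])); rv=cv2.Rodrigues(T[:3,:3])[0]
    return cv2.projectPoints(np.array(P,float).reshape(-1,3),rv,T[:3,3],K(i),np.array(i['dist']))[0][:,0]
def tool(dw,s=None):  # world shift -> tool mm
    s=s or ctrl.get_state(); return R.from_rotvec(s['tool_rot']).as_matrix().T@np.array(dw)*1000
E
python3 - <<'E'
from h import *
s=ctrl.get_state();print({k:np.round(v,3) for k,v in s.items()});print(R.from_rotvec(s['tool_rot']).as_matrix().round(3))
for n in('top','side'):
    _,i=snap(n,n+'0.png');print(n,i['fov_y'],i['cx'],i['cy'],i['dist'],np.round(i['pose'],3))
E
```

```text
{'time': np.float64(0.0), 'joint_positions': array([ 1.34 ,  0.322, -0.07 ,  1.452,  0.023,  1.371, -0.057]), 'qd': array([ 0.001, -0.002, -0.002, -0.   ,  0.001, -0.001, -0.   ]), 'joint_torque': array([ 0.0000e+00, -4.9128e+01, -4.0400e-01, -3.1253e+01, -6.4000e-02,
        4.4000e-02,  0.0000e+00]), 'position': array([ 0.157, -0.63 ,  0.221]), 'tool_rot': array([ 1.028,  1.317, -1.026]), 'ft_force': array([0.226, 0.295, 0.592]), 'torque': array([-0.019, -0.005,  0.024]), 'grip_width': np.float64(0.995)}
[[-0.001  0.97   0.242]
 [ 0.002  0.242 -0.97 ]
 [-1.    -0.    -0.002]]
top 57.06026694043311 315.12988483024606 238.79272116175724 [-0.01177583  0.          0.          0.          0.        ] [[-0.027 -0.997  0.07   0.521]
 [-0.999  0.025 -0.023  0.004]
 [ 0.021 -0.071 -0.997  1.127]
 [ 0.     0.     0.     1.   ]]
side 57.82174891396719 317.6545481572873 237.32804728404554 [-0.0759467  0.         0.         0.         0.       ] [[-0.914 -0.226  0.336  0.286]
 [-0.405  0.543 -0.736  0.656]
 [-0.016 -0.809 -0.588  0.66 ]
 [ 0.     0.     0.     1.   ]]
```

View pics/top0.png

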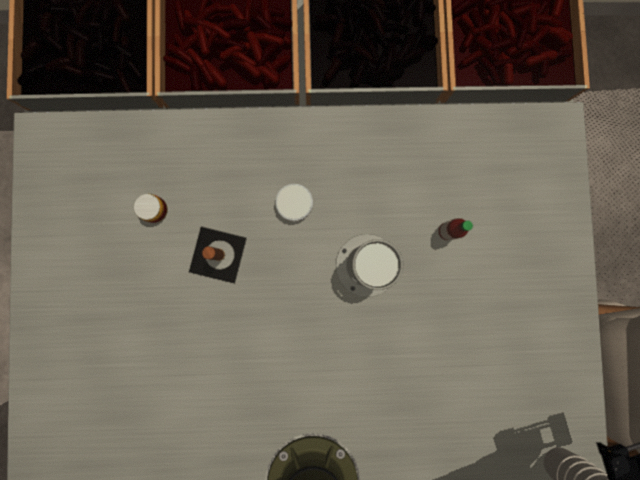

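View pics/side0.png

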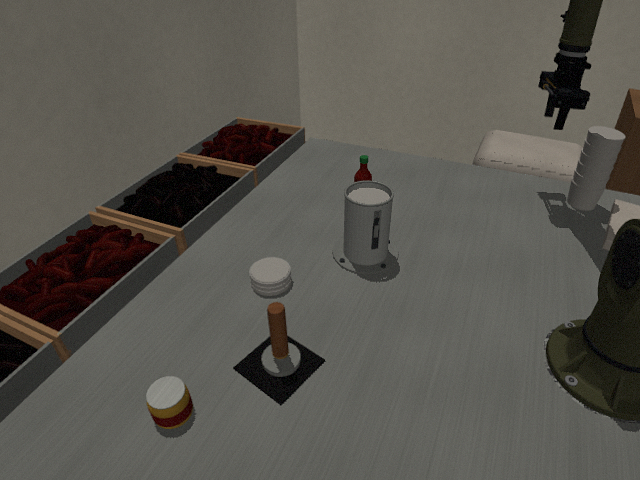

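Top view: tamper foot is at about (220,255) and its handle top at (210,253), on a mat with corners (202,227), (246,237), (235,283) and (189,272). The tube mouth is at about (376,265), lids (294,202), bottle (458,229) and tin (150,208). The side view agrees, and the plate sits just below the rim.

```bash
python3 - <<'E'
from h import *
im=cv2.imread('pics/top0.png');i=vision.camera_info('top');si=vision.camera_info('side')
mat=np.array([at(i,p,.004) for p in((202,227),(246,237),(235,283),(189,272))]);m=mat.mean(0)
print('mat',m,np.linalg.norm(mat-np.roll(mat,1,0),axis=1))
print('foot',at(i,(220.5,255),.016),'handle',at(i,(209,253),.144))
print('mouth',at(i,(376,265.5),.172),'lids',at(i,(294,202),.036),'sauce',at(i,(468,226),.15),'tin',at(i,(148,208),.058))
c=at(i,(376,265.5),.172);h=at(i,(209,253),.144)
print('side mouth',at(si,(368,194),.172),'handle',at(si,(277,308),.144),'foot',at(si,(281,358),.016))
a=np.linspace(0,2*np.pi,60)
def ring(im,i,c,r,z,col):
    P=np.c_[c[0]+r*np.cos(a),c[1]+r*np.sin(a),0*a+z];cv2.polylines(im,[(proj(i,P)*8).astype(int)],True,col,1,cv2.LINE_AA,3)
out=[]
for n,i,box in(('top',i,(185,215,220,100)),('side',si,(230,170,180,240))):
    im=cv2.imread(f'pics/{n}0.png')
    x,y,w,hh=box;k=3 if n=='top' else 2
    big=cv2.resize(im[y:y+hh,x:x+w],None,fx=k,fy=k,interpolation=cv2.INTER_CUBIC)
    def rg(c,r,z,col):
        P=np.c_[c[0]+r*np.cos(a),c[1]+r*np.sin(a),0*a+z];cv2.polylines(big,[((proj(i,P)-[x,y]+.5)*k-.5).astype(int)],True,col,1,cv2.LINE_AA)
    rg(c,.0555,.172,(0,0,255));rg(c,.08,.006,(0,255,0));rg(h,.015,.144,(255,255,0));rg(h,.036,.016,(255,0,255))
    out.append(big)
H=np.zeros((780,660,3),np.uint8);H[:300]=out[0];H[300:,:360]=out[1];cv2.imwrite('pics/ov.png',cv2.resize(H,(508,600),interpolation=cv2.INTER_AREA))
E
```

```text
mat [0.56538642 0.22526753 0.004     ] [0.1181901  0.1147544  0.11943193 0.11939779]
foot [0.56391065 0.21671101 0.016     ] handle [0.56402729 0.21758267 0.144     ]
mouth [ 0.52646727 -0.14825944  0.172     ] lids [0.69041857 0.02909512 0.036     ] sauce [ 0.60947563 -0.36208761  0.15      ] tin [0.68069097 0.38259311 0.058     ]
side mouth [ 0.52895423 -0.14661824  0.172     ] handle [0.56338094 0.21826223 0.144     ] foot [0.5646069  0.22041634 0.016     ]
```

View pics/ov.png

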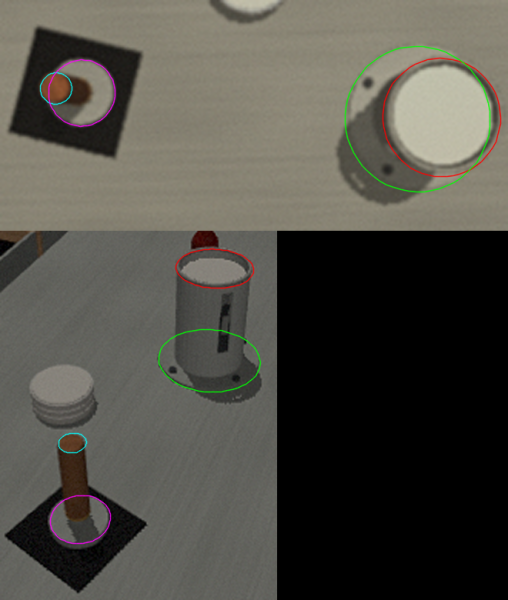

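Emit:
servo_tool([
  [[0,0,0,-110,265,-120,87],[0,0,0,-110,265,-120,87],[0,0,0,-110,265,-120,87],[0,0,0,-110,265,-120,87],[0,0,0,-110,265,-120,87]],
])

```text
time: 0.72
position: [0.3867, -0.4484, 0.333]
tool_rot: [1.027, 1.315, -1.027]
ft_force: [-0.2, -0.3, -0.3]
grip_width: 0.997
```

Emit:
servo_tool([
  [[0,0,0,0,200,-240,87],[0,0,0,0,200,-240,87],[0,0,0,0,200,-240,87],[0,0,0,0,200,-240,87],[0,0,0,0,200,-240,87]],
])

```text
time: 1.35
position: [0.5217, -0.1668, 0.3322]
tool_rot: [1.027, 1.315, -1.028]
ft_force: [1.6, -0.6, -1.0]
grip_width: 0.994
```

```bash
python3 - <<'E'
from h import *
s=ctrl.get_state();im,i=snap('wrist','w1.png');print(s['position'],s['tool_rot'],s['joint_positions'].round(2) if hasattr(s['joint_positions'],'round') else s['joint_positions'],i['fov_y'],np.round(i['pose'],3),proj(i,[.5275,-.148,.172]),proj(i,[s['position']]))
E
```

```text
[ 0.52173628 -0.16683257  0.33224387] [ 1.02686656  1.31503333 -1.02766653] [ 0.71  0.1  -0.48  1.51  0.05  1.54 -1.1 ] 71.11780089567813 [[ 0.242 -0.937 -0.252  0.59 ]
 [-0.97  -0.234 -0.063 -0.149]
 [-0.     0.26  -0.966  0.495]
 [ 0.     0.     0.     1.   ]] [[303.51156186 209.60496261]] [[320.93330833 285.23511041]]
```

View pics/w1.png

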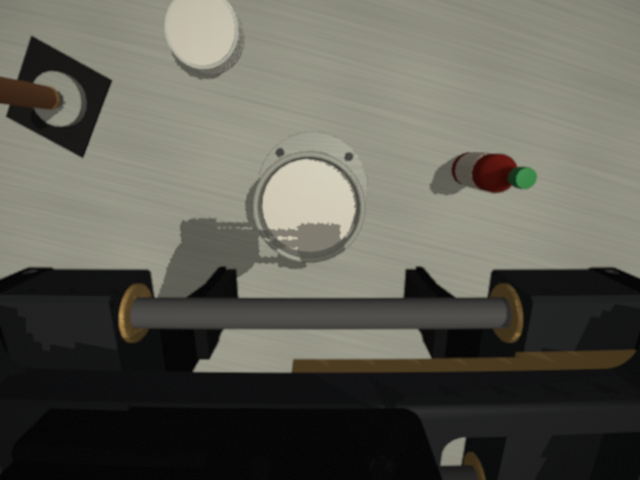

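Rim ellipse spans about x 252–366, y 151–262, centred at (309,206.5). Mat corners are at (32,37), (112,80), (83,157) and (6,117), and the foot at about (60,98).

```bash
python3 - <<'E'
from h import *
from scipy.optimize import least_squares
im=cv2.imread('pics/w1.png');i=vision.camera_info('wrist')
print('ctr',at(i,(309,206.5),.172))
a=np.linspace(0,2*np.pi,120)
g=cv2.GaussianBlur(cv2.cvtColor(im,6),(0,0),1).astype(np.float32)
# plate inner boundary & rim: search best ring center by gradient magnitude
gm=cv2.magnitude(cv2.Sobel(g,5,1,0),cv2.Sobel(g,5,0,1))
def sc(x,y,r,z):
    p=proj(i,np.c_[x+r*np.cos(a),y+r*np.sin(a),0*a+z]).astype(np.float32);return cv2.remap(gm,p[:,0],p[:,1],1).mean()
for r,z in((.0555,.170),(.05,.171),(.048,.158),(.08,.006)):
    b=max((sc(x,y,r,z),x,y) for x in np.arange(.515,.54,.001) for y in np.arange(-.162,-.135,.001));print(r,z,b)
m=np.array([at(i,p,.004) for p in((32,37),(112,80),(83,157),(6,117))]);print(m.mean(0),np.linalg.norm(m-np.roll(m,1,0),axis=1),at(i,(60,98),.016))
E
```

```text
ctr [ 0.53569281 -0.13996001  0.172     ]
0.0555 0.17 (np.float32(86.21973), np.float64(0.524), np.float64(-0.13599999999999998))
0.05 0.171 (np.float32(115.09267), np.float64(0.53), np.float64(-0.13599999999999998))
0.048 0.158 (np.float32(170.8135), np.float64(0.532), np.float64(-0.13999999999999999))
0.08 0.006 (np.float32(60.01966), np.float64(0.517), np.float64(-0.13599999999999998))
[0.56491064 0.24137008 0.004     ] [0.11993721 0.12137638 0.11939142 0.12243817] [0.56736215 0.22891379 0.016     ]
```

The arm was still settling when I took that picture, so I'll retake it at rest and fit again.

```bash
cat > fit.py <<'E'
from h import *
a=np.linspace(0,2*np.pi,120)
def fit(im,i,r,z,c,w=.012):
    g=cv2.GaussianBlur(cv2.cvtColor(im,cv2.COLOR_RGB2GRAY),(0,0),1).astype(np.float32)
    gm=cv2.magnitude(cv2.Sobel(g,5,1,0),cv2.Sobel(g,5,0,1))
    def sc(x,y):
        p=proj(i,np.c_[x+r*np.cos(a),y+r*np.sin(a),0*a+z]).astype(np.float32);return cv2.remap(gm,p[:,0],p[:,1],1).mean()
    return max((sc(x,y),x,y) for x in np.arange(c[0]-w,c[0]+w,.001) for y in np.arange(c[1]-w,c[1]+w,.001))
E
python3 - <<'E'
from fit import *
s=ctrl.get_state();im,i=snap('wrist','w2.png');s2=ctrl.get_state();print(s['position'],s2['position'],s['qd'])
t=cv2.cvtColor(cv2.imread('pics/top0.png'),4);ti=vision.camera_info('top')
for r,z in((.0555,.170),(.048,.158),(.08,.006)):
    print(r,fit(im,i,r,z,(.528,-.148)),'top',fit(t,ti,r,z,(.528,-.148)))
print(fit(t,ti,.036,.016,(.564,.219)))
E
```

```text
[ 0.52544754 -0.15546216  0.33249458] [ 0.52409081 -0.15908925  0.33259512] [ 0.0226552  -0.02004245 -0.00038133  0.01180583 -0.03439341  0.02090444
  0.18001832]
0.0555 (np.float32(98.17099), np.float64(0.524), np.float64(-0.143)) top (np.float32(109.84156), np.float64(0.525), np.float64(-0.13899999999999998))
0.048 (np.float32(173.25577), np.float64(0.528), np.float64(-0.152)) top (np.float32(187.67825), np.float64(0.528), np.float64(-0.15))
0.08 (np.float32(60.76678), np.float64(0.516), np.float64(-0.159)) top (np.float32(66.3069), np.float64(0.518), np.float64(-0.15))
(np.float32(200.23529), np.float64(0.566), np.float64(0.22))
```

Emit:
servo_tool([
  [[0,0,0,12,20,-55,87],[0,0,0,24,40,-110,87],[0,0,0,36,60,-165,87],[0,0,0,48,80,-220,87],[0,0,0,60,100,-275,87]],
])

```text
time: 2.08
position: [0.5516, 0.1236, 0.2719]
tool_rot: [1.027, 1.314, -1.028]
ft_force: [1.1, -0.0, -0.6]
grip_width: 1.0
```

```bash
python3 - <<'E'
from fit import *
im,i=snap('wrist','x.png')
for k in range(6): vision.get_image('wrist')
s=ctrl.get_state();print(s['position'],s['qd'].round(3) if 0 else np.abs(s['qd']).max(),tool(np.array([.565,.219,.22])-s['position']))
print(R.from_rotvec(s['tool_rot']).as_matrix().round(4))
E
```

```text
[0.55214224 0.12022607 0.27247244] 0.008771658697232034 [ 52.37005476  36.16111215 -92.86936964]
[[-1.000e-04  9.709e-01  2.396e-01]
 [-1.000e-03  2.396e-01 -9.709e-01]
 [-1.000e+00 -3.000e-04  1.000e-03]]
```

Emit:
servo_tool([
  [[0,0,0,0,12,-31,87],[0,0,0,0,36,-93,87],[0,0,0,20,36,-93,87],[0,0,0,20,36,-93,87],[0,0,0,20,36,-93,87]],
])

```text
time: 3.05
position: [0.565, 0.2186, 0.2527]
tool_rot: [1.029, 1.312, -1.03]
ft_force: [0.9, -0.0, 1.1]
grip_width: 0.997
```

```bash
python3 - <<'E'
from fit import *
for k in range(6): vision.get_image('wrist')
s=ctrl.get_state();im,i=snap('wrist','w3.png');print(s['position'],np.abs(s['qd']).max(),tool(np.array([.565,.219,.104])-s['position']))
c=(.565,.219)
h=fit(im,i,.015,.144,c);f=fit(im,i,.036,.016,c);print(h,f)
for (_,x,y),r,z in((h,.015,.144),(f,.036,.016)):
    cv2.polylines(im,[(proj(i,np.c_[x+r*np.cos(a),y+r*np.sin(a),0*a+z])).astype(int)],True,(255,0,255),1)
cv2.imwrite('pics/w3o.png',im[:,:,::-1])
E
```

```text
[0.56445144 0.22071625 0.2530304 ] 0.005451613438422436 [1.49030966e+02 2.67634047e-02 1.75387080e+00]
(np.float32(113.3739), np.float64(0.5569999999999999), np.float64(0.213)) (np.float32(207.98177), np.float64(0.566), np.float64(0.218))
```

View pics/w3o.png

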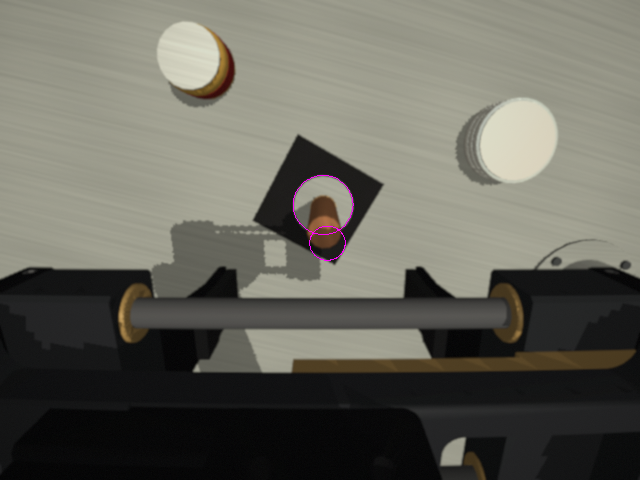

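The foot fit gives (0.566, 0.218), matching the top view, so I'll descend around the handle and grip.

Emit:
servo_tool([
  [[0,0,0,40,1,2,87],[0,0,0,85,1,2,87],[0,0,0,120,1,2,87],[0,0,0,140,1,2,87],[0,0,0,149,1,2,87]],
])

```text
time: 4.03
position: [0.5655, 0.2196, 0.1028]
tool_rot: [1.027, 1.316, -1.028]
ft_force: [-0.1, 0.4, 0.3]
grip_width: 1.003
```

Emit:
servo_tool([
  [[0,0,0,0,0,0,87],[0,0,0,0,0,0,50],[0,0,0,0,0,0,25],[0,0,0,0,0,0,20],[0,0,0,0,0,0,20]],
], newtons=30)

```text
time: 4.65
position: [0.5657, 0.2196, 0.1037]
tool_rot: [1.027, 1.315, -1.027]
ft_force: [0.2, 0.5, 0.2]
grip_width: 0.629
```

Emit:
servo_tool([
  [[0,0,0,0,0,0,15],[0,0,0,0,0,0,15],[0,0,0,0,0,0,15]],
], newtons=55)

```text
time: 5.03
position: [0.5657, 0.2191, 0.1034]
tool_rot: [1.027, 1.315, -1.028]
ft_force: [0.6, -0.8, 0.4]
grip_width: 0.334
```

Emit:
servo_tool([
  [[0,0,0,0,0,0,15],[0,0,0,0,0,0,15],[0,0,0,-40,0,0,15],[0,0,0,-90,0,0,15],[0,0,0,-140,0,0,15]],
])

```text
time: 5.65
position: [0.5645, 0.2197, 0.2436]
tool_rot: [1.025, 1.317, -1.028]
ft_force: [1.1, 0.2, -4.9]
grip_width: 0.337
```

Emit:
servo_tool([
  [[0,0,0,-15,-1,50,15],[0,0,0,-30,-10,100,15],[0,0,0,-30,-25,150,15],[0,0,0,-30,-40,205,15],[0,0,0,-30,-55,260,15]],
])

```text
time: 6.28
position: [0.5744, -0.0471, 0.2724]
tool_rot: [1.026, 1.317, -1.027]
ft_force: [1.5, -0.6, -5.3]
grip_width: 0.337
```

```bash
python3 - <<'E'
from fit import *
for k in range(8): vision.get_image('wrist')
s=ctrl.get_state();print(s['position'],s['ft_force'],np.abs(s['qd']).max(),s['grip_width'],tool(np.array([.528,-.1495,.29])-s['position']))
print(R.from_rotvec(s['tool_rot']).as_matrix().round(4))
E
```

```text
[ 0.57510553 -0.04385555  0.27317233] [-0.11368804  0.29624705 -4.65095421] 0.007092113093513138 0.33449429787032714 [-16.88383874 -71.5936375   90.84127907]
[[-6.000e-04  9.694e-01  2.454e-01]
 [ 8.000e-04  2.454e-01 -9.694e-01]
 [-1.000e+00 -4.000e-04 -9.000e-04]]
```

Emit:
servo_tool([
  [[0,0,0,-27,0,0,15],[0,0,0,-27,-30,38,15],[0,0,0,-27,-60,75,15],[0,0,0,-27,-71.5,91,15],[0,0,0,-27,-71.5,91,15]],
])

```text
time: 7.3
position: [0.5275, -0.1525, 0.3004]
tool_rot: [1.028, 1.314, -1.029]
ft_force: [0.8, 1.6, -4.0]
grip_width: 0.337
```

```bash
python3 - <<'E'
from fit import *
for k in range(8): vision.get_image('wrist')
s=ctrl.get_state();im,i=snap('wrist','w4.png');print(s['time'],s['position'],s['ft_force'],np.abs(s['qd']).max(),tool(np.array([.528,-.1495,.29])-s['position']))
print(R.from_rotvec(s['tool_rot']).as_matrix().round(4))
c=(.528,-.15)
for r,z in((.048,.158),(.0555,.17),(.036,s['position'][2]-.0995+.012)): print(r,fit(im,i,r,z,c))
for n in('top','side'):
    j,k=snap(n,n+'4.png')
    if n=='top':print('foot top',fit(j,k,.036,s['position'][2]-.0875,c))
j=cv2.resize(j[140:300,290:450],None,fx=3.75,fy=3.75,interpolation=2)
cv2.imwrite('pics/side4c.png',j[:,:,::-1])
E
```

```text
7.7 [ 0.52828846 -0.15053177  0.30050686] [-0.03129458  0.06751943 -5.34587933] 0.007693047396838624 [10.50695599 -0.02852121 -1.0699916 ]
[[ 0.000e+00  9.698e-01  2.441e-01]
 [ 2.000e-04  2.441e-01 -9.698e-01]
 [-1.000e+00  1.000e-04 -2.000e-04]]
0.048 (np.float32(136.72505), np.float64(0.528), np.float64(-0.152))
0.0555 (np.float32(88.317055), np.float64(0.524), np.float64(-0.143))
0.036 (np.float32(88.70617), np.float64(0.53), np.float64(-0.15))
foot top (np.float32(87.53578), np.float64(0.531), np.float64(-0.142))
```

View pics/w4.png

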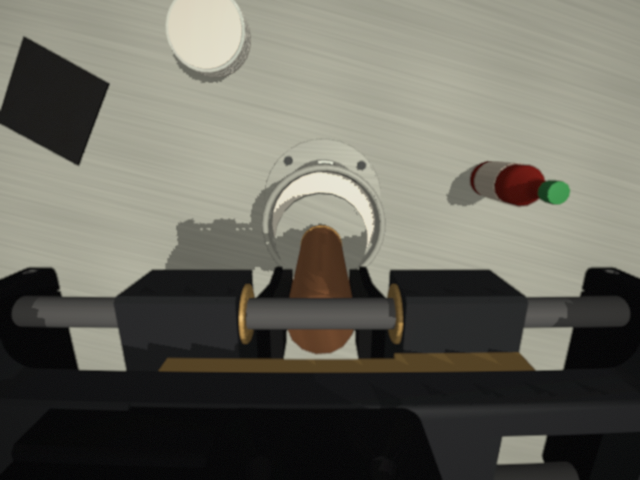

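View pics/side4c.png

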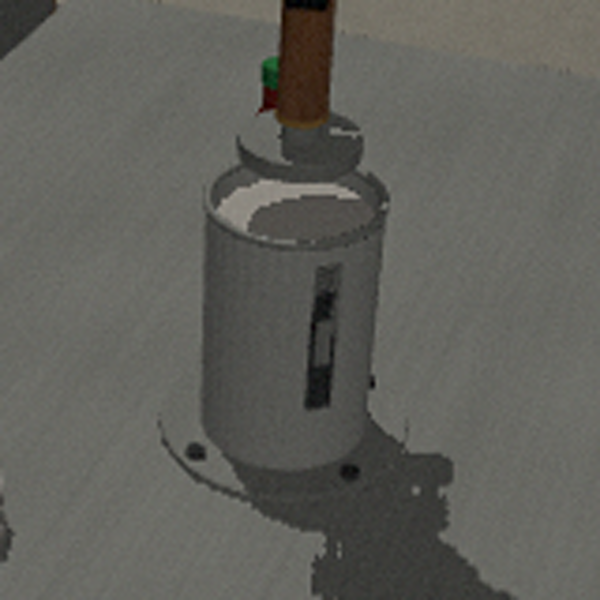

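Plate fits at (0.528, -0.151) and the TCP is at (0.528, -0.1505), so it's centred. Upright and level. Now I'll press down, feeling for the bottom.

Emit:
servo_tool([
  [[0,0,0,15,0,0,15],[0,0,0,30,0,0,15],[0,0,0,36,0,0,15],[0,0,0,40,0,0,15],[0,0,0,42,0,0,15]],
])

```text
time: 8.48
position: [0.528, -0.1516, 0.2585]
tool_rot: [1.027, 1.315, -1.027]
ft_force: [0.4, 0.2, -4.5]
grip_width: 0.332
```

Emit:
servo_tool([
  [[0,0,0,2,0,0,15],[0,0,0,4,0,0,15],[0,0,0,6,0,0,15],[0,0,0,8,0,0,15],[0,0,0,10,0,0,15]],
])

```text
time: 9.1
position: [0.5282, -0.1516, 0.2487]
tool_rot: [1.027, 1.314, -1.027]
ft_force: [0.3, 0.8, -0.6]
grip_width: 0.333
```

Emit:
servo_tool([
  [[0,0,0,3,0,0,15],[0,0,0,6,0,0,15],[0,0,0,9,0,0,15],[0,0,0,12,0,0,15],[0,0,0,14,0,0,15]],
])

```text
time: 9.72
position: [0.5281, -0.1516, 0.2345]
tool_rot: [1.027, 1.315, -1.027]
ft_force: [0.9, -0.1, 0.8]
grip_width: 0.332
```

Emit:
servo_tool([
  [[0,0,0,2,0,0,15],[0,0,0,4,0,0,15],[0,0,0,6,0,0,15],[0,0,0,8,0,0,15],[0,0,0,10,0,0,15]],
])

```text
time: 10.35
position: [0.5282, -0.1516, 0.2247]
tool_rot: [1.027, 1.314, -1.027]
ft_force: [-0.4, 0.7, 3.8]
grip_width: 0.333
```

Emit:
servo_tool([
  [[0,0,0,0.6,0,0,15],[0,0,0,1.2,0,0,15],[0,0,0,1.8,0,0,15],[0,0,0,2.4,0,0,15],[0,0,0,3,0,0,15]],
])

```text
time: 10.98
position: [0.5281, -0.1516, 0.2216]
tool_rot: [1.027, 1.315, -1.027]
ft_force: [0.2, 0.4, 3.0]
grip_width: 0.331
```

Measured TCP tracks the command within 0.1 mm, so the arm is stiff. I'll ease the grip to 13 N so the handle slips before the plate force gets near 30 N, then continue in small steps.

Emit:
servo_tool([
  [[0,0,0,0,0,0,15],[0,0,0,0.5,0,0,15],[0,0,0,1,0,0,15],[0,0,0,1.5,0,0,15],[0,0,0,2,0,0,15]],
], newtons=13)

```text
time: 11.6
position: [0.5279, -0.1519, 0.2195]
tool_rot: [1.027, 1.315, -1.027]
ft_force: [-0.1, -2.5, 2.2]
grip_width: 0.34
```

```bash
python3 - <<'E'
from fit import *
F=[]
for k in range(4): F.append(ctrl.get_state()['ft_force'][2]);vision.get_image('wrist')
s=ctrl.get_state();print(F,s['position'])
E
```

```text
[np.float64(2.2060410435377666), np.float64(1.9414549431275312), np.float64(1.9584005971986418), np.float64(1.4089236277089034)] [ 0.52791393 -0.15181652  0.21944191]
```

Emit:
servo_tool([
  [[0,0,0,0.4,0,0,15],[0,0,0,0.8,0,0,15],[0,0,0,1.2,0,0,15],[0,0,0,1.6,0,0,15],[0,0,0,2,0,0,15]],
])

```text
time: 12.42
position: [0.528, -0.1517, 0.2176]
tool_rot: [1.027, 1.315, -1.027]
ft_force: [1.2, -1.9, 2.7]
grip_width: 0.344
```

Emit:
servo_tool([
  [[0,0,0,0.4,0,0,15],[0,0,0,0.8,0,0,15],[0,0,0,1.2,0,0,15],[0,0,0,1.6,0,0,15],[0,0,0,2,0,0,15]],
])

```text
time: 13.05
position: [0.528, -0.1517, 0.2156]
tool_rot: [1.027, 1.315, -1.027]
ft_force: [0.2, -2.5, 3.3]
grip_width: 0.34
```

Emit:
servo_tool([
  [[0,0,0,0.4,0,0,15],[0,0,0,0.8,0,0,15],[0,0,0,1.2,0,0,15],[0,0,0,1.6,0,0,15],[0,0,0,2,0,0,15]],
])

```text
time: 13.68
position: [0.5279, -0.1516, 0.2135]
tool_rot: [1.027, 1.315, -1.027]
ft_force: [0.1, -3.0, 3.0]
grip_width: 0.338
```

Emit:
servo_tool([
  [[0,0,0,0.4,0,0,15],[0,0,0,0.8,0,0,15],[0,0,0,1.2,0,0,15],[0,0,0,1.6,0,0,15]],
])

```text
time: 14.18
position: [0.5279, -0.1516, 0.2119]
tool_rot: [1.027, 1.315, -1.027]
ft_force: [-0.3, -2.8, 3.0]
grip_width: 0.338
```

Emit:
servo_tool([
  [[0,0,0,0.4,0,0,15],[0,0,0,0.8,0,0,15],[0,0,0,1.2,0,0,15],[0,0,0,1.6,0,0,15],[0,0,0,2,0,0,15]],
])

```text
time: 14.8
position: [0.5284, -0.1516, 0.211]
tool_rot: [1.027, 1.314, -1.027]
ft_force: [0.3, -2.9, 8.5]
grip_width: 0.343
```

Emit:
servo_tool([
  [[0,0,0,0.4,0,0,15],[0,0,0,0.8,0,0,15],[0,0,0,1.2,0,0,15],[0,0,0,1.6,0,0,15],[0,0,0,2,0,0,15]],
])

```text
time: 15.42
position: [0.5289, -0.1515, 0.2108]
tool_rot: [1.027, 1.312, -1.026]
ft_force: [-2.8, -2.3, 15.5]
grip_width: 0.341
```

Force has climbed to about 20 N on the plate while the TCP stalls at 0.2108, 47 mm down. That feels like the bottom, so I'll check before releasing.

```bash
python3 - <<'E'
from fit import *
s=ctrl.get_state();vision.get_image('top');vision.get_image('top');s=ctrl.get_state();print(s['position'],s['ft_force'],s['torque'],s['grip_width']);print(R.from_rotvec(s['tool_rot']).as_matrix().round(4))
j,k=snap('side','side5.png')
j=cv2.resize(j[140:260,310:430],None,fx=5,fy=5,interpolation=2);cv2.imwrite('pics/side5c.png',j[:,:,::-1])
E
```

```text
[ 0.5288978  -0.15147855  0.21079331] [-1.87729279 -1.9070873  15.90182129] [-0.58616372  0.58830734  0.01866042] 0.339152863291303
[[ 0.0027  0.9701  0.2425]
 [-0.0012  0.2425 -0.9701]
 [-1.      0.0023  0.0018]]
```

View pics/side5c.png

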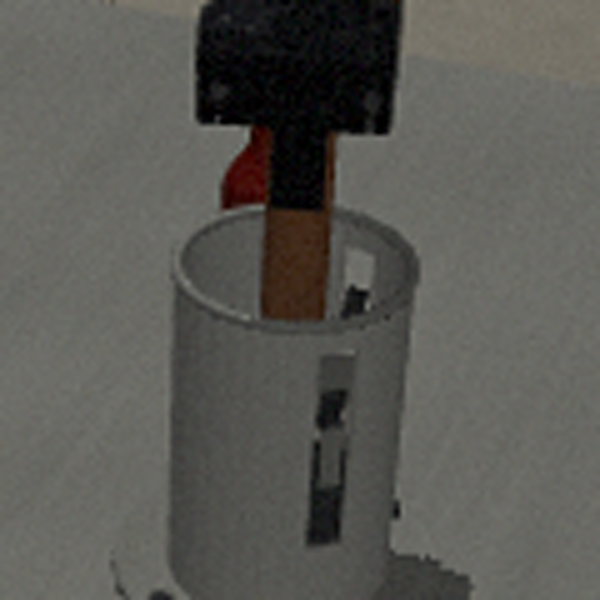

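Handle is upright and the catch hook in the slot shows plate-level contact. I'll ease off slowly; if the plate is caught, the force should fall to the tamper's own weight.

Emit:
servo_tool([
  [[0,0,0,-1,0,0,15],[0,0,0,-2,0,0,15],[0,0,0,-3,0,0,15],[0,0,0,-4,0,0,15],[0,0,0,-5,0,0,15]],
])

```text
time: 16.2
position: [0.5279, -0.1515, 0.2126]
tool_rot: [1.027, 1.316, -1.027]
ft_force: [1.8, -3.2, 1.3]
grip_width: 0.341
```

Emit:
servo_tool([
  [[0,0,0,-2,0,0,15],[0,0,0,-4,0,0,15],[0,0,0,-4,0,0,15],[0,0,0,-4,0,0,15]],
])

```text
time: 16.7
position: [0.5275, -0.1511, 0.2163]
tool_rot: [1.027, 1.317, -1.027]
ft_force: [0.1, 0.7, -4.2]
grip_width: 0.342
```

Force is back to tamper weight, so the plate stayed down. I'll grip firmly, lift out and look.

Emit:
servo_tool([
  [[0,0,0,0,0,0,15],[0,0,0,0,0,0,15],[0,0,0,-20,0,0,15],[0,0,0,-55,0,0,15],[0,0,0,-95,0,0,15]],
], newtons=40)

```text
time: 17.32
position: [0.5275, -0.1515, 0.3124]
tool_rot: [1.027, 1.316, -1.027]
ft_force: [0.2, -0.6, -4.4]
grip_width: 0.334
```

Emit:
servo_tool([
  [[0,0,0,0,15,-50,15],[0,0,0,0,30,-105,15],[0,0,0,0,45,-165,15],[0,0,0,0,60,-225,15],[0,0,0,0,75,-260,15]],
])

```text
time: 17.95
position: [0.5366, 0.1233, 0.3126]
tool_rot: [1.025, 1.317, -1.023]
ft_force: [1.1, -1.0, -4.9]
grip_width: 0.338
```

```bash
python3 - <<'E'
from fit import *
for k in range(6): vision.get_image('wrist')
s=ctrl.get_state();print(s['time'],s['position'],s['ft_force'],tool(np.array([.565,.222,.15])-s['position']))
print(R.from_rotvec(s['tool_rot']).as_matrix().round(4))
t,ti=snap('top','top6.png');j,k=snap('side','side6.png')
def crop(im,y,x,n):return cv2.resize(im[y:y+n,x:x+n],(400,400),interpolation=2)
a1=crop(t,215,325,100);a2=crop(j,165,315,100)
zs=.158-.045
print([ (z,fit(t,ti,.048,z,(.528,-.15),.005)) for z in (.158,.113)])
cv2.imwrite('pics/c6.png',np.hstack([a1,a2])[:,:,::-1])
E
```

```text
18.25 [0.53790294 0.11710901 0.31170573] [ 0.01870775 -0.39923875 -4.8283819 ] [161.56696669  51.60199429 -95.49064794]
[[-3.000e-04  9.707e-01  2.402e-01]
 [-1.200e-03  2.402e-01 -9.707e-01]
 [-1.000e+00 -6.000e-04  1.100e-03]]
[(0.158, (np.float32(152.07039), np.float64(0.533), np.float64(-0.148))), (0.113, (np.float32(165.06233), np.float64(0.53), np.float64(-0.151)))]
```

View pics/c6.png

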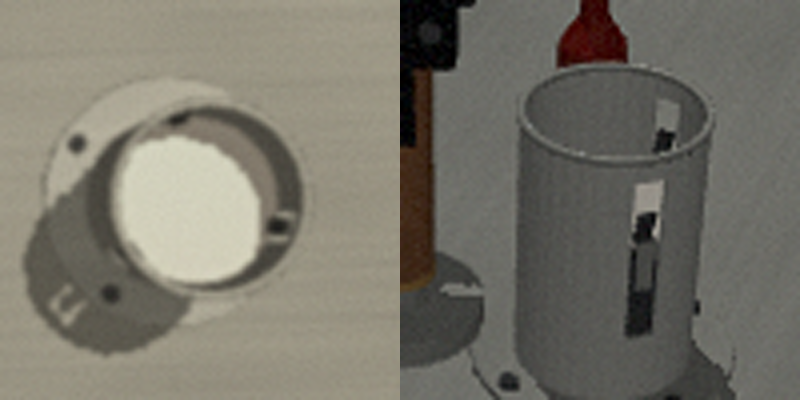

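The plate is deep in the tube: the top crop shows hooks at (180,118) and (280,222) over its edge, and it sits low and even. Now I'll stand the tamper back on the mat.

Emit:
servo_tool([
  [[0,0,0,20,26,-48,15],[0,0,0,60,52,-96.5,15],[0,0,0,115,52,-96.5,15],[0,0,0,155,52,-96.5,15],[0,0,0,180,52,-96.5,15]],
])

```text
time: 18.98
position: [0.5641, 0.2228, 0.129]
tool_rot: [1.026, 1.316, -1.032]
ft_force: [0.6, 0.3, -4.3]
grip_width: 0.338
```

Emit:
servo_tool([
  [[0,0,0,8,0,0,15],[0,0,0,16,0,0,15],[0,0,0,22,0,0,15],[0,0,0,25,0,0,15],[0,0,0,26,0,0,15]],
])

```text
time: 19.6
position: [0.5649, 0.2252, 0.1062]
tool_rot: [1.027, 1.315, -1.027]
ft_force: [0.0, 0.6, -4.3]
grip_width: 0.335
```

Emit:
servo_tool([
  [[0,0,0,0.6,0,0,15],[0,0,0,1.2,0,0,15],[0,0,0,1.8,0,0,15],[0,0,0,2.4,0,0,15],[0,0,0,3,0,0,15]],
])

```text
time: 20.23
position: [0.5648, 0.2251, 0.1034]
tool_rot: [1.027, 1.315, -1.027]
ft_force: [-1.2, -1.8, 0.6]
grip_width: 0.336
```

It is standing on the mat (force went from -4.3 to +0.6), so I'll let go and rise.

Emit:
servo_tool([
  [[0,0,0,0,0,0,31],[0,0,0,0,0,0,40],[0,0,0,0,0,0,87],[0,0,0,0,0,0,87],[0,0,0,0,0,0,87]],
])

```text
time: 20.85
position: [0.5648, 0.2251, 0.103]
tool_rot: [1.027, 1.315, -1.027]
ft_force: [-0.2, -0.1, -0.1]
grip_width: 0.714
```

Emit:
servo_tool([
  [[0,0,0,0,0,0,87],[0,0,0,-25,0,0,87],[0,0,0,-75,0,0,87],[0,0,0,-135,0,0,87],[0,0,0,-190,0,0,87]],
])

```text
time: 21.48
position: [0.5646, 0.2251, 0.2951]
tool_rot: [1.027, 1.315, -1.026]
ft_force: [0.4, -0.5, -0.0]
grip_width: 0.997
```

Emit:
servo_tool([
  [[0,0,0,-20,-30,55,87],[0,0,0,-40,-60,110,87],[0,0,0,-60,-90,160,87],[0,0,0,-80,-115,210,87],[0,0,0,-80,-140,260,87]],
])

```text
time: 22.1
position: [0.4919, -0.0627, 0.375]
tool_rot: [1.027, 1.311, -1.025]
ft_force: [0.8, -0.5, 0.4]
grip_width: 1.0
```

Emit:
servo_tool([
  [[0,0,0,0,-20,30,87],[0,0,0,0,-40,65,87],[0,0,0,0,-55,95,87],[0,0,0,0,-55,95,87],[0,0,0,0,-55,95,87]],
])

```text
time: 22.72
position: [0.4619, -0.1656, 0.373]
tool_rot: [1.027, 1.316, -1.026]
ft_force: [0.3, 1.0, -0.1]
grip_width: 1.005
```

```bash
python3 - <<'E'
from fit import *
for k in range(8): vision.get_image('wrist')
s=ctrl.get_state();im,i=snap('wrist','w7.png');print(s['time'],s['position'],s['ft_force'],proj(i,[.528,-.15,.113]))
t,ti=snap('top','top7.png')
mc=np.array([.5654,.2253]);print('foot',fit(t,ti,.036,.016,(.565,.225)))
u,v=proj(i,[.528,-.15,.113])[0].astype(int);u=np.clip(u,100,540);v=np.clip(v,100,380)
A=cv2.resize(im[v-80:v+80,u-80:u+80],(480,480),interpolation=2);B=cv2.resize(t[215:295,180:260],(320,320),interpolation=2)
H=np.zeros((480,800,3),np.uint8);H[:,:480]=A;H[:320,480:]=B;cv2.imwrite('pics/c7.png',H[:,:,::-1]);print(u,v)
E
```

```text
23.125 [ 0.46172314 -0.16614545  0.37296639] [-0.01936496  0.87649198 -0.52599248] [[321.0995988  147.79726735]]
foot (np.float32(231.28616), np.float64(0.564), np.float64(0.226))
321 147
```

View pics/c7.png

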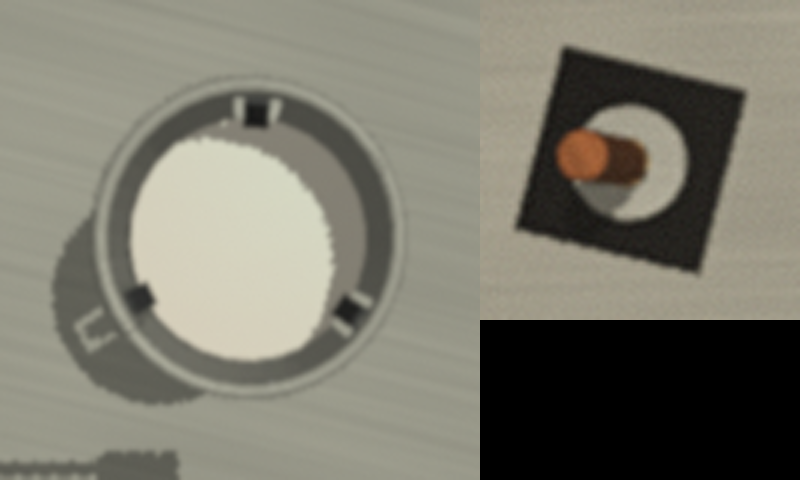

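The tamper stands upright near the mat's centre. All three hooks, at (257,115), (140,297) and (348,310), overlap the plate's edge, and the plate looks round and concentric.

```bash
python3 -c "
from bench import close_job
print(close_job())"
```

```text
the job is handed in; nothing more can be done
None
```

The carrier plate is pressed down and caught, the tamper is back on its mat, and the job is handed in at about 23 s on the robot's clock.

- **Pressing:** I pressed the plate down with the tamper until it stopped hard about 47 mm below its start. The plate force was about 20 N by my readings, which come only at the end of each move, so brief peaks in between are not seen. I eased the grip to 13 N for the last part so the handle would slip before the force could reach 30 N.
- **Catches:** When I eased off, the force fell back to the tamper's own weight, so the plate stayed down. The last wrist picture shows all three hooks over its edge. It looks round and centred in the tube, but I judged level by eye from that picture and did not measure the angle.
- **Tamper:** It stands upright and let go, about 2 mm from the mat's centre by the top camera.
- **Lids, bottle and tin:** The arm stayed clear of them and felt no contact, but I did not measure their positions again at the end.
- **Disagreements:** Circle fits on the tube's rim and flange were up to about 10 mm off, so I relied on the plate fits, where the top and wrist cameras agreed to about 2 mm. There was also a sideways force of 2–3 N during the last part of the press, which went away on release.

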